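# Uncover the cooled vial and lift it with tongs

### The job

Lift the cover cup off the vial on the metal cooling block and nest it onto the stack of upturned cups, and let go of it. Then take the tongs from their wooden rest, close their jaws on the vial (never touch the vial with the gripper itself) and lift it upright at least 10 cm clear of the block; finish while still holding it there in the tongs. Do not knock the vial over, keep the stack on its mat, and leave the marker, the beaker and the blue tube rack where they are.

Things in the scene. Friction and masses are not known exactly. Their poses are not given: they have to be found in the camera images.
- block: Fixed square aluminium cooling block on the bench, 140 x 140 x 20 mm high. Origin at the centre of its underside. The vial stands on its top, up to 20 mm off centre each way.
- vial: Small amber glass vial, 24 mm diameter, 46 mm high with a blue cap (25 mm diameter, top 12 mm), standing upright on the block, at first hidden under the cover cup (roughly under its middle, within 4 mm each way). Origin at the centre of its underside. About 30 g.
- cover_cup: Upturned cup, mouth down: blue conical skirt 55 mm high (outer radius 37 mm at the mouth, 26 mm at its top, wall 3 mm), on top a solid white cylindrical knob to grip (44 mm diameter, 26 mm high; 81 mm in all). Origin: centre of the mouth, at the underside; z up. About 70 g. Stands alone on the block, over the vial.
- stack_top: Upturned cup, mouth down: blue conical skirt 55 mm high (outer radius 37 mm at the mouth, 26 mm at its top, wall 3 mm), on top a solid white cylindrical knob to grip (44 mm diameter, 26 mm high; 81 mm in all). Origin: centre of the mouth, at the underside; z up. Upper cup (blue) of a stack of two on the mat, stuck together; the lower is white. Nested cups sit 29 mm apart with 2.5 mm of play.
- stack_mat: Fixed round black rubber mat, 110 mm diameter, 4 mm thick, under the stack of two cups. Origin at the centre of its underside.
- tongs_rest: Fixed wooden rest, base plate 170 x 90 x 6 mm, with two cross bars (12 mm thick along x, 80 mm wide, tops 40 mm above the bench) at x = -72 mm and x = +52 mm, on which the tongs lie; free space between the bars for the fingers. Origin at the centre of its underside; tongs point along its x.
- tongs: Sprung steel tongs lying level on the rest, 210 mm long, 75 g, arms 16 mm high. Origin midway between the two green grip pads, at mid height, 48 mm above the bench; x points to the jaws, y across, z up. Pads (46 mm along x, 16 mm high) are 53 mm apart over their outer faces when open: pinch them across y from above. Hinge bridge at x = -86 to -108 mm; balanced within 25 mm of the origin.
- tongs_jaws (a point): Point midway between the two jaw pads, fixed in the tongs: 85 mm ahead (+x) of the tongs' origin and 12 mm below it. Jaw pads are upright black rubber faces 24 mm long and 20 mm high, about 52 mm apart when open. The best hold on the vial is with this point on the vial's axis 22 mm above its underside.
- jaw_left (a joint): Closing angle of each arm (both move together): 0 open, as at rest; about 0.08 on the vial; 0.125 stop. The spring pushes each pad outward with 6.5 N when open, 9 N at the vial; grip with 20 to 30 N. Pads squeezed to 47 mm (carrying): the tongs hold and the jaws are still 40 mm apart; on the vial the pads are about 39 mm apart. Pads let out to 53 mm: the tongs drop.
- marker: Bystander: white marker pen with black cap lying on the bench, 115 mm long, 13 mm thick. Origin at its underside near the middle.
- beaker: Bystander: empty clear plastic beaker, 90 mm diameter, 110 mm high. Origin at the centre of its underside.
- rack: Bystander: blue tube rack, 70 x 110 x 45 mm high with one capped tube standing in it (109 mm high). Origin at the centre of its underside.
Mind the look-alikes: they are no part of the job. There is more than one size of the block; the job needs the middle-sized.

How it is judged:
By the outcome, as a careful person would: the job done as asked, in the order asked, and still so for the second after the job is handed in, while the arm keeps its last pose, push and grip.
It also fails if it takes over 72 s, if anything falls off the work surface, if the arm or the gripper's body presses on something with over 40 N, if the wrist force passes 120 N, or if a joint passes its speed limit or range.

### The arm

A 6-joint arm with a two-finger parallel gripper is mounted at the origin on the work surface. World frame = base frame: x ahead of the robot, y to its left, z up, the work surface at z = 0. Lengths are in m, angles in rad, forces in N, time in s.
With the tool pointing down it reaches from about 0.25 to 0.775 m from the base axis. Payload 4 kg.
Tool frame: the origin (TCP) lies midway between the tips of the shut fingers; the grasp point (between the pads) lies 19 mm behind it; z points along the fingers, y is the line along which they close (so a half turn about z gives the same grasp; the last joint's range is limited). The gripper opens to 94 mm and grips with 3 to 60 N. Pads are 16 mm wide; open, the fingers measure 119 mm over their backs; the gripper's body (75 mm by 177 mm) begins 78 mm behind the grasp point.
Start: joints at [1.114, 0.087, 1.371, -0, 1.684, -0.103], TCP at [0.191, 0.516, 0.206] pointing down, gripper open.
Joint ranges: [-3.1, 3.1], [-0.76, 2.03], [0.27, 2.55], [-1.08, 4.22], [0.17, 2.65], [-2.57, 2.57]. Speed limits (rad/s): [2.79, 2.79, 3.14, 3.14, 3.14, 3.14].

### API

Orientations are given as [roll, pitch, yaw] about the fixed x, y, z axes, in that order (R = Rz(yaw) Ry(pitch) Rx(roll)).
In Python, from bench import robot gives the robot as it stands.
- The arm moves only by the tool servo_tool, never from a script. Its argument "moves" is a list of rows, each a list of 5 numbers: the shift along the tool's x, y, z in units of 25 mm (1.0 is 25 mm), then the turn about the tool's z in units of 6 degrees (1.0 is 6 degrees), then the closure, from 0 (fully open) to 1 (shut). In form: [[dx, dy, dz, yaw, gripper], ...]. A call has 1 to 10 rows; each row is the pose to reach, as a shift and turn from the pose commanded when the call began, along the tool's axes at that moment; what a row does not reach only later rows make up. A row lasts 1/12 s, in which the tool goes at most 41.7 mm and 7.16 degrees, less where a joint would pass 70% of its speed; a pose out of reach is approached as far as the arm can. A call with a gripper value outside its range is refused whole. The fingers move at their own pace and stop on an object; the grip force is fixed at half the most. Time passes only in rows, so rows that repeat a pose let the fingers close. It gives the time, the measured TCP pose, the force, the opening and the grip force at its end, in the units of the state.
- robot.get_obs(): the state, without advancing time (a new reading comes with each control period).
- robot.snapshot(name): name is "scene" or "top"; returns a dict with "image" (400x640x3 uint8, blue, green, red), "fx", "fy", "cx", "cy" (pixels), "eye" and "orientation" of the camera in the world. Camera axes: x right, y down, z forward; pixel columns grow to the right and rows downward; lengths in m; the calibration is good to about 2 mm. A picture is of the moment at which its call begins. There is no depth.
- robot.close_job(): hands the job in; it is judged then, once.
The state is a dict: "time": time; "joint_positions": joint angles; "qvel": joint speeds; "joint_torque": joint torques, N m; "tool_pos": TCP position; "ee_rot": TCP orientation; "wrist_force": force on the tool from outside, world axes, zero at the start; "wrist_torque": the same for the moment, N m; "width": finger opening in m; "finger_force": force on a finger pad.
Only numpy, scipy, OpenCV 4.12 (cv2) and the standard library are available. Lean on these libraries where they do the work, as an engineer would, in place of code of your own. Each camera call takes 0.05 s, during which the arm holds its last target. There are 200 camera calls.

## Working session

There is one attempt and no reset: what is moved stays moved. The work goes in short steps, Python scripts to look and compute and a tool call to move; the robot and the scene stay as the last step left them, time stands still between calls to the robot, and variables do not carry over. Pictures are saved under pics/ and viewed, at most 10 in all, crops included, and the job is handed in when it is done.

Besides the shell and the picture viewer there is one more tool, called after "Request:" as name(argument=value, ...), one argument or row to a line, values as JSON. servo_tool: Moves the arm, as the interface text tells. Its arguments: {"type":"object","properties":{"moves":{"type":"array"}},"required":["moves"]}

```bash
mkdir -p pics; ls; cat > h.py <<'E'
import numpy as np, cv2, pickle
from scipy.spatial.transform import Rotation as R
from bench import robot
def snap(name,tag):
    s=robot.snapshot(name); cv2.imwrite(f'pics/{tag}.png',s['image']); pickle.dump(s,open(f'pics/{tag}.pkl','wb')); return s
def cam(s):
    o=np.array(s['orientation'],float)
    M=o if o.shape==(3,3) else (R.from_euler('xyz',o).as_matrix() if o.size==3 else None)
    return np.array(s['eye']),M
def ray(s,u,v):
    e,M=cam(s); return e,M@np.array([(u-s['cx'])/s['fx'],(v-s['cy'])/s['fy'],1.])
def atz(s,u,v,z):
    e,d=ray(s,u,v); return e+d*(z-e[2])/d[2]
def tri(s1,p1,s2,p2):
    A=[];b=[]
    for s,p in((s1,p1),(s2,p2)):
        e,d=ray(s,*p); d/=np.linalg.norm(d); P=np.eye(3)-np.outer(d,d); A.append(P);b.append(P@e)
    x=np.linalg.lstsq(np.vstack(A),np.hstack(b),rcond=None)[0]
    return x,[np.linalg.norm(a@x-c) for a,c in zip(A,b)]
def proj(s,X):
    e,M=cam(s); c=M.T@(np.array(X)-e); return s['fx']*c[0]/c[2]+s['cx'],s['fy']*c[1]/c[2]+s['cy']
def load(t): return pickle.load(open(f'pics/{t}.pkl','rb'))
E
python3 - <<'E'
from h import *
for n in('scene','top'):
    s=snap(n,n+'0'); print({k:v for k,v in s.items() if k!='image'})
    cv2.imwrite(f'pics/{n}0b.png',cv2.resize(s['image'],(800,500),interpolation=cv2.INTER_CUBIC))
print(robot.get_obs())
E
```

```text
pics
{'fx': 402.7091832001787, 'fy': 402.7091832001787, 'cx': 314.7680281454724, 'cy': 196.8048423761002, 'eye': array([ 1.14622596, -0.26288875,  0.70964824]), 'orientation': array([-2.3416337 ,  0.01050283,  0.95838676])}
{'fx': 437.0519763888291, 'fy': 437.0519763888291, 'cx': 315.3554317275022, 'cy': 197.80303805203408, 'eye': array([0.49082305, 0.12500367, 1.23671719]), 'orientation': array([-3.04764345, -0.01840829, -1.56613096])}
{'time': 0.1, 'joint_positions': array([ 1.11389320e+00,  8.78620476e-02,  1.37206839e+00, -9.20147208e-07,
        1.68360630e+00, -1.03095142e-01]), 'qvel': array([-1.18541803e-03,  1.20163833e-03, -6.22048787e-03, -4.23197758e-05,
       -1.42284819e-03,  5.16792662e-04]), 'joint_torque': array([ 2.38515306e-03, -3.41252053e+01, -3.03302014e+01,  7.19241472e-02,
        3.04644357e-02, -1.08989475e-04]), 'tool_pos': array([0.19034606, 0.5154931 , 0.20444925]), 'ee_rot': array([-3.13965879e+00, -1.99161768e-04,  2.78778438e+00]), 'wrist_force': array([-0.36997723,  0.79487154,  0.09590698]), 'wrist_torque': array([ 0.07238968,  0.01936642, -0.01498125]), 'finger_force': 0.0, 'width': 0.0943543892712779}
```

View pics/scene0b.png

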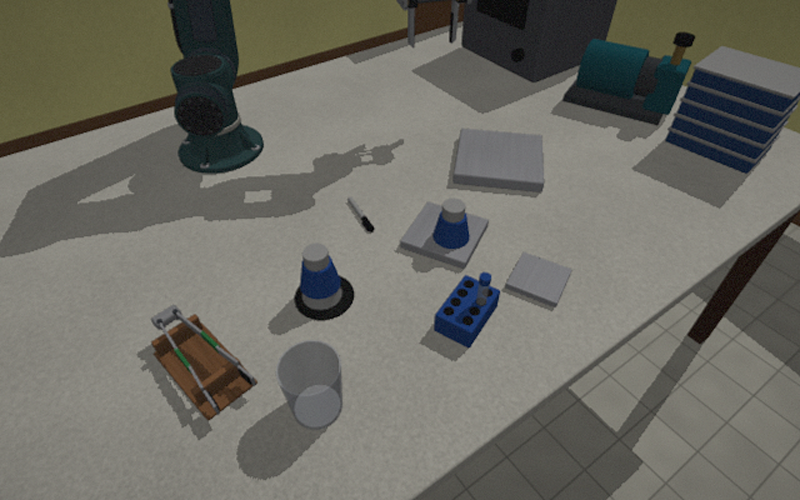

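View pics/top0b.png

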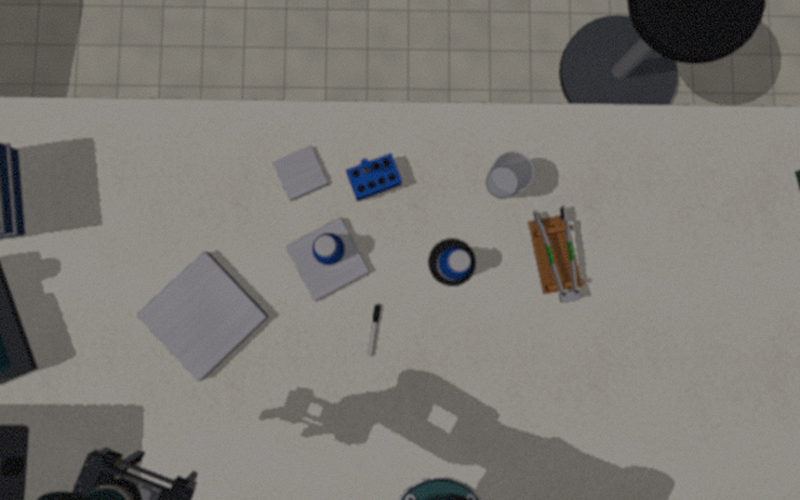

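The scene view shows the cover cup at (453,222), the stack at (320,275) and the tongs at (203,360). In the top view they are at (328,248), (455,262) and (557,255). Next I'll enlarge crops of each.

```bash
python3 - <<'E'
from h import *
def tile(t,c,w,h,k):
    im=load(t)['image']; x0,y0=c[0]-w//2,c[1]-h//2
    a=cv2.resize(im[y0:y0+h,x0:x0+w],(w*k,h*k),interpolation=cv2.INTER_CUBIC)
    a=cv2.convertScaleAbs(a,alpha=1.4)
    for i in range(0,w,10): cv2.line(a,(i*k,0),(i*k,6),(0,255,255),1); cv2.putText(a,str(x0+i),(i*k,16),0,.35,(0,255,255),1)
    for j in range(0,h,10): cv2.line(a,(0,j*k),(6,j*k),(0,255,255),1); cv2.putText(a,str(y0+j),(8,j*k+4),0,.35,(0,255,255),1)
    return a
T=[tile('top0',(262,198),66,50,6),tile('top0',(364,210),66,50,6),tile('scene0',(362,180),66,50,6),tile('scene0',(258,222),66,50,6)]
cv2.imwrite('pics/c1.png',np.vstack([np.hstack(T[:2]),np.hstack(T[2:])]))
cv2.imwrite('pics/c2.png',np.hstack([tile('top0',(446,202),66,100,6),tile('scene0',(162,290),66,100,6)]))
E
```

```text
(no output)
```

View pics/c1.png

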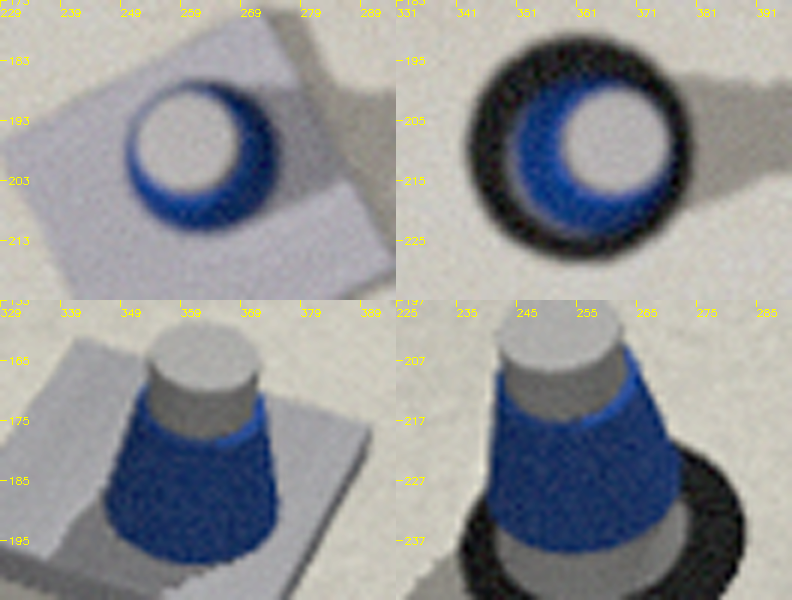

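View pics/c2.png

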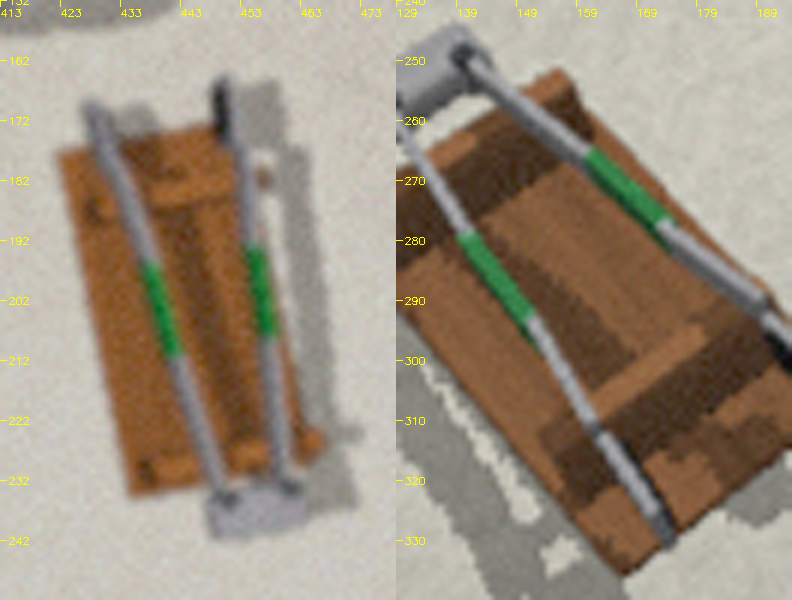

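Crops, raw pixels: the cover knob disc centre is at top (259.8,196.8) and scene (362.6,163.8). The stack knob is at top (367.4,207.9) and scene (251.8,201.8). The +y tongs pad is at top (439.8,203.3) and scene (167.8,272.4); the -y pad is at top (456.3,200.5) and scene (146,286.6). The hinge points toward the robot.

```bash
python3 - <<'E'
from h import *
t,s=load('top0'),load('scene0')
for n,a,b in(('cover',(259.8,196.8),(362.6,163.8)),('stack',(367.4,207.9),(251.8,201.8)),('padL',(439.8,203.3),(167.8,272.4)),('padR',(456.3,200.5),(146,286.6))):
    print(n,*tri(t,a,s,b))
# tongs in top: arm top edges / bridge ends (tile->raw)
f=lambda x,y:(413+x/6-.4,152+y/6-.4)
for n,p in dict(tipL=(95,105),tipR=(222,85),pL=(163,310),pR=(261,292),hL=(226,495),hR=(290,488)).items(): print(n,atz(t,*f(*p),.056))
for n,p in dict(c1=(60,153),c2=(215,123),c4=(130,497)).items(): print(n,atz(t,*f(*p),.006))
# mat
print('mat',atz(t,331+(579-396)/6-.4,185+148/6-.4,.004))
# knob circle sanity: projected center and edges
print(proj(t,[0.48,.27,.101]))
o=robot.get_obs();print(o['tool_pos'],o['ee_rot'])
E
```

```text
cover [0.60054837 0.25048839 0.09745544] [np.float64(0.0009263208761172178), np.float64(0.0009263208761179872)]
stack [ 0.57178437 -0.03006733  0.1097926 ] [np.float64(0.00015476550803740225), np.float64(0.00015476550803754518)]
padL [ 0.59010105 -0.23791379  0.04736214] [np.float64(0.00018505440735222864), np.float64(0.000185054407351892)]
padR [ 0.5979794  -0.28390378  0.04766152] [np.float64(0.00013977924239483094), np.float64(0.00013977924239445981)]
tipL [ 0.68329483 -0.20618738  0.056     ]
tipR [ 0.69300218 -0.26483803  0.056     ]
pL [ 0.58941241 -0.23536947  0.056     ]
pR [ 0.597903   -0.28036403  0.056     ]
hL [ 0.5058005  -0.26210215  0.056     ]
hR [ 0.50909369 -0.29125666  0.056     ]
c1 [ 0.668233   -0.20302225  0.006     ]
c2 [ 0.68320823 -0.27754368  0.006     ]
c4 [ 0.50527646 -0.23307471  0.006     ]
mat [ 0.57532306 -0.02686835  0.004     ]
(np.float64(251.00378515370463), np.float64(242.93752859542883))
[0.19034606 0.5154931  0.20444925] [-3.13965879e+00 -1.99161768e-04  2.78778438e+00]
```

```bash
cat >> h.py <<'E'
def go(X,yaw=None):
    o=robot.get_obs(); M=R.from_euler('xyz',o['ee_rot']).as_matrix()
    d=M.T@(np.array(X)-o['tool_pos'])/.025; y=o['ee_rot'][2]
    u=0 if yaw is None else np.degrees((y-yaw+np.pi)%(2*np.pi)-np.pi)/6
    print('t',round(o['time'],2),'tcp',o['tool_pos'].round(4),'yaw',round(y,4),'w',round(o['width'],4),'units',d.round(2),round(u,2))
E
python3 -c "
from h import *
go((.600,.250,.2),1.5708)"
```

```text
t 0.1 tcp [0.1903 0.5155 0.2044] yaw 2.7878 w 0.0944 units [-19.05  -4.28   0.18] 11.62
```

Request:
servo_tool(
  moves=[
    [-1.5,-0.35,0,1,0],
    [-3,-0.7,0,2,0],
    [-4.5,-1,0,3,0],
    [-6,-1.35,0,4,0],
    [-7.5,-1.7,0,5,0],
    [-9,-2,0,6,0],
    [-10.5,-2.35,0,7,0],
    [-12,-2.7,0,8,0],
    [-13.5,-3,0,9,0],
    [-15,-3.4,0,10,0],
  ],
)

```text
time: 0.93
tool_pos: [0.5141, 0.3051, 0.2048]
ee_rot: [-3.141, -0.0, 1.735]
wrist_force: [-0.9, 1.4, 0.4]
width: 0.0942
finger_force: 0.0
```

```bash
python3 -c "
from h import *
go((.600,.250,.2),1.5708)"
```

```text
t 0.93 tcp [0.5141 0.3051 0.2048] yaw 1.7355 w 0.0942 units [-2.74  3.03  0.19] 1.57
```

Request:
servo_tool(
  moves=[
    [-1.4,1.5,0.1,0.8,0],
    [-2.75,3.03,0.2,1.6,0],
    [-2.75,3.03,0.2,1.6,0],
    [-2.75,3.03,0.2,1.6,0],
    [-2.75,3.03,0.2,1.6,0],
  ],
)

```text
time: 1.35
tool_pos: [0.5993, 0.2505, 0.199]
ee_rot: [-3.139, 0.0, 1.571]
wrist_force: [-0.9, 0.5, 1.0]
width: 0.0941
finger_force: 0.0
```

```bash
python3 - <<'E'
from h import *
go((.600,.250,.08),1.5708)
snap('scene','s1');snap('top','t1')
E
```

```text
t 1.35 tcp [0.5993 0.2505 0.199 ] yaw 1.5712 w 0.0941 units [-0.02  0.04  4.76] 0.0
```

Request:
servo_tool(
  moves=[
    [0,0.04,1,0,0],
    [0,0.04,2,0,0],
    [0,0.04,3,0,0],
    [0,0.04,3.8,0,0],
    [0,0.04,4.4,0,0],
    [0,0.04,4.75,0,0],
    [0,0.04,4.75,0,0],
    [0,0.04,4.75,0,0],
  ],
)

```text
time: 2.12
tool_pos: [0.5996, 0.2523, 0.0823]
ee_rot: [3.141, -0.0, 1.575]
wrist_force: [-0.8, 0.9, 0.4]
width: 0.094
finger_force: 0.0
```

```bash
python3 - <<'E'
from h import *
go((.600,.250,.08),1.5708)
a=snap('scene','s2')['image'][120:220,300:430]; cv2.imwrite('pics/s2c.png',cv2.resize(a,(780,600),interpolation=cv2.INTER_CUBIC))
E
```

```text
t 2.12 tcp [0.5996 0.2523 0.0823] yaw 1.5745 w 0.094 units [-0.09  0.02  0.09] 0.04
```

View pics/s2c.png

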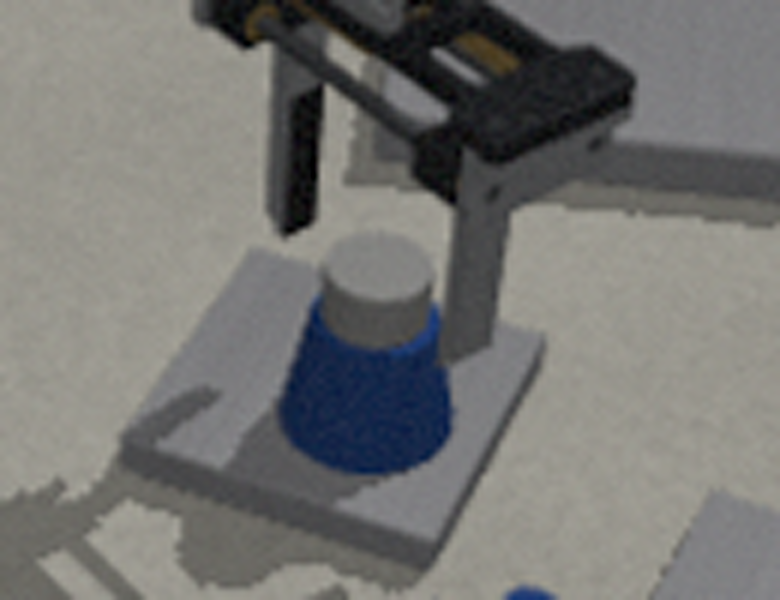

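Crop: the knob (378,290) sits midway between finger tips at (290,235) and (465,360), so I'm closing now.

Request:
servo_tool(
  moves=[
    [-0.04,0,0,0,0.3],
    [-0.04,0,0,0,0.45],
    [-0.04,0,0,0,0.6],
    [-0.04,0,0,0,0.7],
    [-0.04,0,0,0,0.7],
    [-0.04,0,0,0,0.7],
    [-0.04,0,0,0,0.7],
    [-0.04,0,0,0,0.7],
  ],
)

```text
time: 2.83
tool_pos: [0.6008, 0.2503, 0.0821]
ee_rot: [3.14, -0.0, 1.573]
wrist_force: [0.4, -0.1, 0.7]
width: 0.0441
finger_force: 0.5
```

```bash
python3 -c "
from h import *
go((.600,.250,.08),1.5708)"
```

```text
t 2.83 tcp [0.6008 0.2503 0.0821] yaw 1.5729 w 0.0441 units [-0.01 -0.03  0.08] 0.02
```

Request:
servo_tool(
  moves=[
    [0,0,0,0,0.7],
    [0,0,0,0,0.7],
    [0,0,0,0,0.7],
    [0,0,-0.3,0,0.7],
    [0,0,-0.8,0,0.7],
    [0,0,-1.6,0,0.7],
    [0,0,-2.6,0,0.7],
    [0,0,-3.8,0,0.7],
    [0,0,-5.2,0,0.7],
    [0,0,-5.6,0,0.7],
  ],
)

```text
time: 3.67
tool_pos: [0.6019, 0.2511, 0.2298]
ee_rot: [3.131, -0.004, 1.573]
wrist_force: [-0.6, 0.0, 0.5]
width: 0.0439
finger_force: 30.0
```

```bash
python3 - <<'E'
from h import *
go((.5725,-.030,.222),1.5708)
s=snap('scene','s3')['image'][70:230,270:430]; t=snap('top','t3')['image'][150:250,215:315]
cv2.imwrite('pics/c3.png',np.hstack([cv2.resize(s,(400,400),interpolation=cv2.INTER_CUBIC),cv2.resize(t,(400,400),interpolation=cv2.INTER_CUBIC)]))
E
```

```text
t 3.67 tcp [0.6019 0.2511 0.2298] yaw 1.5733 w 0.0439 units [-11.24  -1.21   0.26] 0.02
```

View pics/c3.png

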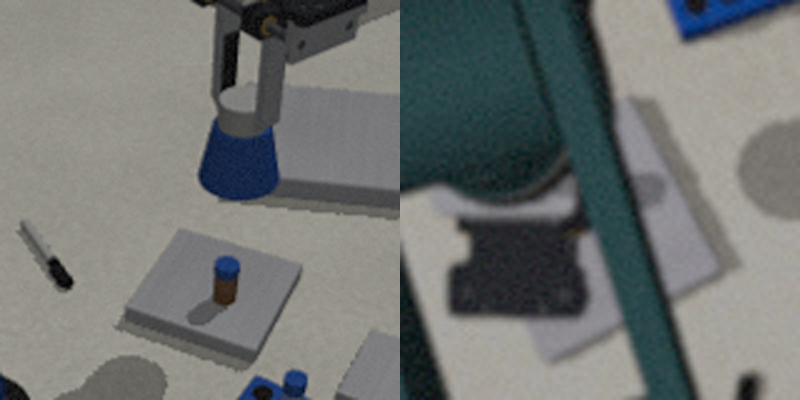

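The cup is held and the vial stands upright on the block, with its cap at crop (227,268). Moving above the stack.

Request:
servo_tool(
  moves=[
    [-0.5,-0.05,0,0,0.7],
    [-1.4,-0.15,0,0,0.7],
    [-2.6,-0.3,0,0,0.7],
    [-4,-0.45,0,0,0.7],
    [-5.4,-0.6,0,0,0.7],
    [-6.8,-0.75,0,0,0.7],
    [-8.2,-0.9,0,0,0.7],
    [-9.5,-1.05,0,0,0.7],
    [-10.5,-1.15,0,0,0.7],
    [-11.2,-1.2,0,0,0.7],
  ],
)

```text
time: 4.6
tool_pos: [0.5682, -0.033, 0.2178]
ee_rot: [-3.135, 0.0, 1.57]
wrist_force: [1.4, 0.4, -1.0]
width: 0.0436
finger_force: 30.0
```

Request:
servo_tool(
  moves=[
    [0,0,0,0,0.7],
    [0,0,0,0,0.7],
    [0,0,0,0,0.7],
    [0,0,0,0,0.7],
  ],
)

```text
time: 4.93
tool_pos: [0.5703, -0.0287, 0.2204]
ee_rot: [-3.139, -0.001, 1.574]
wrist_force: [-0.6, 0.4, -0.7]
width: 0.0433
finger_force: 30.0
```

```bash
python3 - <<'E'
from h import *
go((.572,-.030,.124),1.5708)
s=snap('scene','s4')['image'][100:260,175:335]; t=snap('top','t4')['image'][160:260,315:415]
cv2.imwrite('pics/c4.png',np.hstack([cv2.resize(s,(400,400),interpolation=cv2.INTER_CUBIC),cv2.resize(t,(400,400),interpolation=cv2.INTER_CUBIC)]))
E
```

```text
t 4.93 tcp [ 0.5703 -0.0287  0.2204] yaw 1.5743 w 0.0433 units [-0.05  0.08  3.86] 0.03
```

View pics/c4.png

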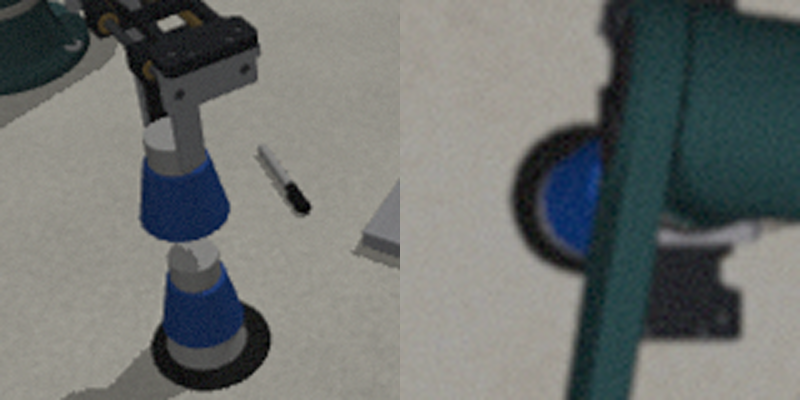

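Crop: the held mouth spans x 140–230 at about y 215 and the stack's blue mouth spans 163–244. I'll check the alignment by projecting.

```bash
python3 - <<'E'
from h import *
s=load('s4')
for z,x,y in((.158,.5703,-.0287),(.158,.572,-.03),(.033,.572,-.03)):
    P=[proj(s,(x+.037*np.cos(a),y+.037*np.sin(a),z)) for a in np.linspace(0,6.28,60)]
    P=(np.array(P)-[175,100])*2.5; print(P.min(0),P.max(0),P.mean(0))
E
```

```text
[139.47748558 181.16352612] [230.87829002 242.49158937] [185.62216478 211.72931997]
[138.97536701 182.82903515] [230.55081066 244.38743384] [185.20836138 213.50874595]
[160.76804374 285.20680507] [243.40645765 346.84635036] [202.48094323 315.9771769 ]
```

Aligned to about 1 mm. Lowering slowly near the bottom.

Request:
servo_tool(
  moves=[
    [-0.03,0.06,0.5,0,0.7],
    [-0.03,0.06,1.1,0,0.7],
    [-0.03,0.06,1.6,0,0.7],
    [-0.03,0.06,2,0,0.7],
    [-0.03,0.06,2.4,0,0.7],
    [-0.03,0.06,2.8,0,0.7],
    [-0.03,0.06,3.1,0,0.7],
    [-0.03,0.06,3.3,0,0.7],
    [-0.03,0.06,3.45,0,0.7],
    [-0.03,0.06,3.5,0,0.7],
  ],
)

```text
time: 5.87
tool_pos: [0.5722, -0.0305, 0.1337]
ee_rot: [-3.141, -0.0, 1.573]
wrist_force: [0.5, 1.2, -0.1]
width: 0.0433
finger_force: 30.0
```

Request:
servo_tool(
  moves=[
    [0,0,0.05,0,0.7],
    [0,0,0.1,0,0.7],
    [0,0,0.15,0,0.7],
    [0,0,0.2,0,0.7],
    [0,0,0.2,0,0.7],
    [0,0,0.2,0,0.7],
  ],
)

```text
time: 6.37
tool_pos: [0.5723, -0.0305, 0.1293]
ee_rot: [3.141, -0.0, 1.573]
wrist_force: [0.4, 0.5, -1.7]
width: 0.0435
finger_force: 30.0
```

Request:
servo_tool(
  moves=[
    [0,0,0.05,0,0.7],
    [0,0,0.1,0,0.7],
    [0,0,0.15,0,0.7],
    [0,0,0.15,0,0.7],
    [0,0,0.15,0,0.7],
  ],
)

```text
time: 6.78
tool_pos: [0.5724, -0.0304, 0.1254]
ee_rot: [3.141, -0.0, 1.573]
wrist_force: [0.9, -0.4, -1.1]
width: 0.0432
finger_force: 30.0
```

Request:
servo_tool(
  moves=[
    [0,0,0.05,0,0.7],
    [0,0,0.1,0,0.7],
    [0,0,0.12,0,0.7],
    [0,0,0.12,0,0.7],
    [0,0,0.12,0,0.7],
  ],
)

```text
time: 7.2
tool_pos: [0.5728, -0.0304, 0.1238]
ee_rot: [3.14, -0.0, 1.573]
wrist_force: [-1.0, 1.3, 5.8]
width: 0.0432
finger_force: 30.0
```

Contact shows 5.8 N at the expected height, so the cup is seated. Opening and backing off upward.

Request:
servo_tool(
  moves=[
    [0,0,0,0,0.4],
    [0,0,0,0,0.2],
    [0,0,0,0,0],
    [0,0,0,0,0],
    [0,0,0,0,0],
    [0,0,0,0,0],
    [0,0,0,0,0],
    [0,0,-0.5,0,0],
    [0,0,-1.2,0,0],
    [0,0,-2,0,0],
  ],
)

```text
time: 8.03
tool_pos: [0.5717, -0.0304, 0.1727]
ee_rot: [-3.14, -0.0, 1.573]
wrist_force: [1.0, -0.5, 0.6]
width: 0.0942
finger_force: 0.0
```

Request:
servo_tool(
  moves=[
    [0,0,-1.2,0,0],
    [0,0,-2,0,0],
    [0,0,-2,0,0],
    [0,0,-2,0,0],
  ],
)

```text
time: 8.37
tool_pos: [0.5732, -0.0306, 0.2249]
ee_rot: [3.137, 0.001, 1.573]
wrist_force: [0.8, -0.3, -0.3]
width: 0.0938
finger_force: 0.0
```

```bash
python3 - <<'E'
from h import *
go((.594,-.259,.2),.19)
E
```

```text
t 8.37 tcp [ 0.5732 -0.0306  0.2249] yaw 1.5731 w 0.0938 units [-9.14  0.81  1.  ] 13.21
```

Request:
servo_tool(
  moves=[
    [-0.7,0.05,0,1.1,0],
    [-1.6,0.15,0,2.2,0],
    [-2.6,0.25,0,3.3,0],
    [-3.6,0.35,0,4.4,0],
    [-4.6,0.45,0,5.5,0],
    [-5.6,0.5,0,6.6,0],
    [-6.6,0.6,0,7.7,0],
    [-7.6,0.7,0,8.8,0],
    [-8.5,0.75,0,9.9,0],
    [-9.1,0.8,0,11,0],
  ],
)

```text
time: 9.2
tool_pos: [0.5917, -0.2599, 0.2196]
ee_rot: [-3.139, 0.003, 0.414]
wrist_force: [-0.1, 0.6, -0.0]
width: 0.0939
finger_force: 0.0
```

Request:
servo_tool(
  moves=[
    [0,0,0,1.1,0],
    [0,0,0,2.2,0],
    [0,0,0,2.2,0],
    [0,0,0,2.2,0],
    [0,0,0,2.2,0],
  ],
)

```text
time: 9.62
tool_pos: [0.5925, -0.2575, 0.2213]
ee_rot: [-3.14, 0.001, 0.193]
wrist_force: [0.1, 0.1, -0.3]
width: 0.0936
finger_force: 0.0
```

```bash
python3 - <<'E'
from h import *
go((.594,-.259,.11),.19)
s=snap('scene','s5')['image'][110:350,60:300]; t=snap('scene','s5b')['image'][180:250,225:295]
cv2.imwrite('pics/c5.png',np.hstack([cv2.resize(s,(400,400),interpolation=cv2.INTER_CUBIC),cv2.resize(t,(400,400),interpolation=cv2.INTER_CUBIC)]))
E
```

```text
t 9.62 tcp [ 0.5925 -0.2575  0.2213] yaw 0.1935 w 0.0936 units [0.06 0.08 4.45] 0.03
```

View pics/c5.png

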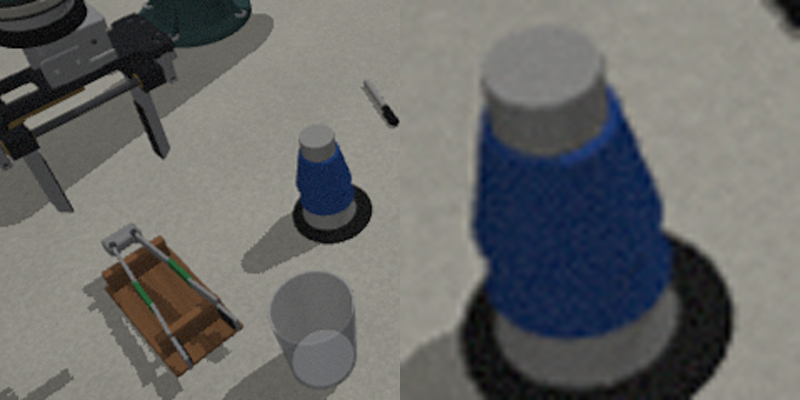

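The cup is nested straight on the stack. The fingers are above the tongs, so I'm descending to a TCP height of about 0.03.

Request:
servo_tool(
  moves=[
    [0.06,0.06,0.8,0,0],
    [0.06,0.06,2,0,0],
    [0.06,0.06,3.2,0,0],
    [0.06,0.06,4.4,0,0],
    [0.06,0.06,5.4,0,0],
    [0.06,0.06,5.8,0,0],
    [0.06,0.06,5.8,0,0],
  ],
)

```text
time: 10.3
tool_pos: [0.5925, -0.2578, 0.0736]
ee_rot: [-3.137, 0.006, 0.192]
wrist_force: [-1.0, -0.4, -0.5]
width: 0.094
finger_force: 0.0
```

```bash
python3 - <<'E'
from h import *
go((.594,-.259,.0295),.19)
s=snap('scene','s6')['image'][200:350,80:230]; t=snap('top','t6')['image'][150:250,395:495]
cv2.imwrite('pics/c6.png',np.hstack([cv2.resize(s,(400,400),interpolation=cv2.INTER_CUBIC),cv2.resize(t,(400,400),interpolation=cv2.INTER_CUBIC)]))
E
```

```text
t 10.3 tcp [ 0.5925 -0.2578  0.0736] yaw 0.1918 w 0.094 units [0.06 0.07 1.76] 0.02
```

View pics/c6.png

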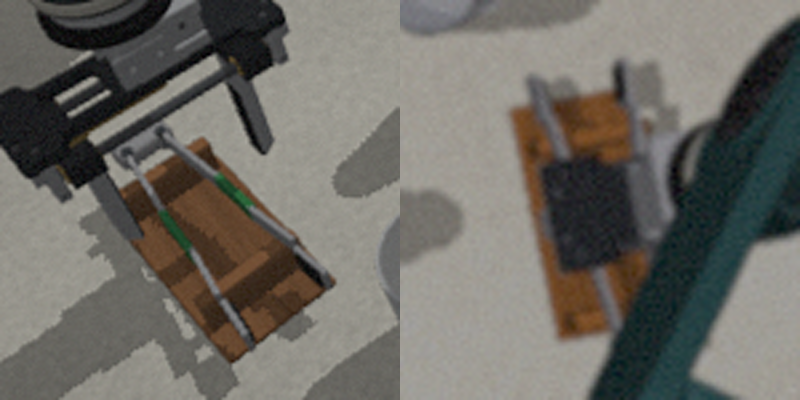

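The fingers straddle the pads: tips at (135,235) and (262,150), pads at (177,235) and (232,192). Going down and pinching lightly.

Request:
servo_tool(
  moves=[
    [0.04,0.05,0.6,0,0],
    [0.04,0.05,1.2,0,0],
    [0.04,0.05,1.6,0,0],
    [0.04,0.05,1.75,0,0],
    [0.04,0.05,1.75,0,0],
    [0.04,0.05,1.75,0,0],
  ],
)

```text
time: 10.9
tool_pos: [0.5965, -0.2605, 0.035]
ee_rot: [3.14, -0.002, 0.191]
wrist_force: [0.1, 0.1, 0.6]
width: 0.0941
finger_force: 0.0
```

Request:
servo_tool(
  moves=[
    [0,0,0,0,0.2],
    [0,0,0,0,0.35],
    [0,0,0,0,0.4],
    [0,0,0,0,0.43],
    [0,0,0,0,0.46],
    [0,0,0,0,0.48],
    [0,0,0,0,0.5],
    [0,0,0,0,0.5],
    [0,0,0,0,0.5],
    [0,0,0,0,0.5],
  ],
)

```text
time: 11.73
tool_pos: [0.5959, -0.2603, 0.0338]
ee_rot: [3.141, -0.0, 0.191]
wrist_force: [-0.2, -0.7, 0.5]
width: 0.0472
finger_force: 7.7
```

```bash
python3 - <<'E'
from h import *
go((.594,-.259,.0295),.19)
E
```

```text
t 11.73 tcp [ 0.5959 -0.2603  0.0338] yaw 0.1907 w 0.0472 units [-0.06 -0.06  0.17] 0.01
```

The width of 47 mm and 7.7 N fit the tongs spring, but the grip is about 4 mm high. I'll reopen slightly, lower and re-pinch.

Request:
servo_tool(
  moves=[
    [0,0,0,0,0.4],
    [0,0,0,0,0.25],
    [0,0,0,0,0.25],
    [-0.03,-0.03,0.17,0,0.25],
    [-0.03,-0.03,0.17,0,0.25],
    [-0.03,-0.03,0.17,0,0.35],
    [-0.03,-0.03,0.17,0,0.45],
    [-0.03,-0.03,0.17,0,0.48],
    [-0.03,-0.03,0.17,0,0.5],
    [-0.03,-0.03,0.17,0,0.5],
  ],
)

```text
time: 12.57
tool_pos: [0.5949, -0.2595, 0.0294]
ee_rot: [-3.141, -0.0, 0.191]
wrist_force: [-0.3, 0.5, -0.7]
width: 0.0473
finger_force: 7.5
```

Request:
servo_tool(
  moves=[
    [0,0,0,0,0.51],
    [0,0,0,0,0.51],
    [0,0,0,0,0.51],
    [0,0,0,0,0.51],
  ],
)

```text
time: 12.9
tool_pos: [0.5949, -0.2595, 0.0294]
ee_rot: [-3.141, -0.0, 0.191]
wrist_force: [0.2, -0.1, 0.1]
width: 0.0461
finger_force: 7.7
```

Request:
servo_tool(
  moves=[
    [0,0,-0.2,0,0.51],
    [0,0,-0.6,0,0.51],
    [0,0,-1.2,0,0.51],
    [0,0,-2,0,0.51],
    [0,0,-3,0,0.51],
    [0,0,-4,0,0.51],
    [0,0,-5,0,0.51],
    [0,0,-6,0,0.51],
    [0,0,-6.6,0,0.51],
    [0,0,-7,0,0.51],
  ],
)

```text
time: 13.73
tool_pos: [0.5959, -0.2601, 0.209]
ee_rot: [3.138, -0.005, 0.191]
wrist_force: [0.5, 0.2, -0.5]
width: 0.0468
finger_force: 7.6
```

```bash
cat >> h.py <<'E'
def blob(s,roi,lo,hi):
    x0,y0,x1,y1=roi; im=cv2.resize(s['image'][y0:y1,x0:x1],None,fx=4,fy=4,interpolation=cv2.INTER_CUBIC)
    m=cv2.inRange(cv2.cvtColor(im,cv2.COLOR_BGR2HSV),lo,hi)
    n,l,st,c=cv2.connectedComponentsWithStats(m)
    return [((c[i]+.5)/4-.5+[x0,y0],st[i][2:]/np.array([4,4,16])) for i in range(1,n) if st[i][4]>150]
def hullc(s,x,y,r,z0,z1):
    a=np.linspace(0,2*np.pi,60)
    P=np.array([proj(s,(x+r*np.cos(t),y+r*np.sin(t),z)) for t in a for z in(z0,z1)],np.float32)
    m=cv2.moments(cv2.convexHull(P)); return np.array([m['m10'],m['m01']])/m['m00'],m['m00'],np.ptp(P,axis=0)
E
python3 - <<'E'
from h import *
go((.5,.2,.2),.19)
for n,t,roi in(('top','t6',(235,170,300,235)),('scene','s6',(320,150,400,215))):
    s=load(t); print(n,blob(s,roi,(100,110,40),(130,255,255)))
    print(hullc(s,.600,.250,.0125,.054,.066))
E
```

```text
t 13.73 tcp [ 0.5959 -0.2601  0.209 ] yaw 0.1907 w 0.0468 units [ -0.28 -18.8    0.29] 0.01
top [(array([262.30684297, 198.01213195]), array([ 8.75  ,  8.5   , 57.3125]))]
(array([261.17853765, 198.11297753]), 72.94984038500115, array([9.747467, 9.633316], dtype=float32))
scene [(array([360.43366501, 176.80887231]), array([ 9.5  ,  9.5  , 75.375]))]
(array([360.8195244 , 175.68457644]), 92.42772393557243, array([10.61322 , 10.444138], dtype=float32))
```

```bash
python3 - <<'E'
from h import *
from scipy.optimize import least_squares
B=[(load('t6'),np.array([262.307,198.012])),(load('s6'),np.array([360.434,176.809]))]
f=lambda p:np.hstack([hullc(s,p[0],p[1],.0125,.054,.066)[0]-b for s,b in B])
r=least_squares(f,(.6,.25)); print('vial',r.x,r.fun)
t,s=load('top0'),load('scene0')
bt=sorted([b for b in blob(t,(425,180,475,225),(45,80,30),(85,255,255))],key=lambda b:b[0][0]); bs=sorted([b for b in blob(s,(125,240,200,320),(45,80,30),(85,255,255))],key=lambda b:-b[0][0])
print(bt,bs)
def box(s,x,y,w,sg,z):
    P=[]
    for a in(-.023,.023):
        for q in(.0265,.0215):
            for h in(-.008,.008):
                lx,ly=a,sg*q; P.append(proj(s,(x+lx*np.cos(w)-ly*np.sin(w),y+lx*np.sin(w)+ly*np.cos(w),z+h)))
    m=cv2.moments(cv2.convexHull(np.array(P,np.float32)));return np.array([m['m10'],m['m01']])/m['m00']
g=lambda p:np.hstack([box(S,p[0],p[1],p[2],sg,p[3])-b[i][0] for S,b in((t,bt),(s,bs)) for i,sg in((0,1),(1,-1))])
r=least_squares(g,(.594,-.259,.19,.048)); print('tongs',r.x,r.fun.round(2))
# base yaw from hinge? TCP->tongs
p=r.x; d=np.array([.5949,-.2595])-p[:2]; c,q=np.cos(.191),np.sin(.191); print('tcp in tongs',d@[c,q],d@[-q,c])
E
```

```text
vial [0.60132837 0.2471085 ] [-0.04649518 -0.38260646 -0.17956503 -0.37606338]
[(array([439.46140227, 203.3194051 ]), array([ 6.75 , 15.75 , 44.125])), (array([456.18094406, 200.2763986 ]), array([ 5.5   , 15.    , 44.6875]))] [(array([166.94976232, 271.69133535]), array([14.25  , 17.5   , 72.3125])), (array([145.42857143, 286.17224231]), array([13.25 , 18.5  , 69.125]))]
tongs [ 0.59375199 -0.26129398  0.19        0.04924775] [ 0.43  0.21  0.73  0.07  0.54 -0.1   0.07  0.42]
tcp in tongs 0.0014677077455731574 0.00154342141294982
```

```bash
python3 -c "
from h import *
go((.5244,.2146,.19),.40)"
```

```text
t 13.73 tcp [ 0.5959 -0.2601  0.209 ] yaw 0.1907 w 0.0468 units [  0.79 -19.19   0.69] -2.0
```

Request:
servo_tool(
  moves=[
    [0,-0.4,0,-0.1,0.51],
    [0.1,-1.2,0,-0.2,0.51],
    [0.1,-2.2,0,-0.3,0.51],
    [0.15,-3.4,0,-0.4,0.51],
    [0.2,-4.6,0,-0.5,0.51],
    [0.25,-5.8,0,-0.6,0.51],
    [0.3,-7,0,-0.7,0.51],
    [0.35,-8.2,0,-0.85,0.51],
    [0.4,-9.4,0,-1,0.51],
    [0.45,-10.6,0,-1.1,0.51],
  ],
)

```text
time: 14.57
tool_pos: [0.5541, 0.0049, 0.2029]
ee_rot: [-3.14, 0.002, 0.307]
wrist_force: [0.4, 0.0, -0.2]
width: 0.0462
finger_force: 7.6
```

```bash
python3 -c "
from h import *
go((.5244,.2146,.19),.40)"
```

```text
t 14.57 tcp [0.5541 0.0049 0.2029] yaw 0.3073 w 0.0462 units [ 1.41 -8.36  0.52] -0.88
```

Request:
servo_tool(
  moves=[
    [0.2,-1.2,0,-0.1,0.51],
    [0.4,-2.4,0.1,-0.2,0.51],
    [0.6,-3.6,0.1,-0.35,0.51],
    [0.8,-4.8,0.2,-0.5,0.51],
    [1,-6,0.2,-0.6,0.51],
    [1.2,-7,0.3,-0.75,0.51],
    [1.3,-7.8,0.4,-0.85,0.51],
    [1.4,-8.2,0.5,-0.9,0.51],
    [1.4,-8.3,0.5,-0.9,0.51],
    [1.4,-8.3,0.5,-0.9,0.51],
  ],
)

```text
time: 15.4
tool_pos: [0.5258, 0.2113, 0.1909]
ee_rot: [3.141, 0.002, 0.401]
wrist_force: [0.0, -0.5, -0.3]
width: 0.0462
finger_force: 7.6
```

Request:
servo_tool(
  moves=[
    [0,0,0,0,0.51],
    [0,0,0,0,0.51],
    [0,0,0,0,0.51],
    [0,0,0,0,0.51],
  ],
)

```text
time: 15.73
tool_pos: [0.527, 0.2102, 0.1922]
ee_rot: [3.141, -0.0, 0.399]
wrist_force: [0.0, 0.3, -0.7]
width: 0.0465
finger_force: 7.6
```

```bash
python3 -c "
from h import *
go((.5244,.2146,.115),.40)"
```

```text
t 15.73 tcp [0.527  0.2102 0.1922] yaw 0.3986 w 0.0465 units [-0.03 -0.2   3.09] -0.01
```

Request:
servo_tool(
  moves=[
    [-0.03,-0.2,0.5,0,0.51],
    [-0.03,-0.2,1.2,0,0.51],
    [-0.03,-0.2,2,0,0.51],
    [-0.03,-0.2,2.8,0,0.51],
    [-0.03,-0.2,3.5,0,0.51],
    [-0.03,-0.2,4,0,0.51],
    [-0.03,-0.2,4,0,0.51],
    [-0.03,-0.2,4,0,0.51],
    [-0.03,-0.2,4,0,0.51],
  ],
)

```text
time: 16.48
tool_pos: [0.5247, 0.2157, 0.0931]
ee_rot: [3.141, -0.002, 0.4]
wrist_force: [-0.2, 1.4, -0.8]
width: 0.0462
finger_force: 7.6
```

```bash
python3 - <<'E'
from h import *
go((.5244,.2146,.035),.40)
s=snap('scene','s7'); t=snap('top','t7')
def tile(im,x0,y0,w,h,k):
    a=cv2.convertScaleAbs(cv2.resize(im[y0:y0+h,x0:x0+w],(w*k,h*k),interpolation=cv2.INTER_CUBIC),alpha=1.4)
    for i in range(0,w,10): cv2.putText(a,str(x0+i),(i*k,12),0,.35,(0,255,255),1); cv2.line(a,(i*k,14),(i*k,18),(0,255,255))
    for j in range(10,h,10): cv2.putText(a,str(y0+j),(6,j*k+4),0,.35,(0,255,255),1); cv2.line(a,(0,j*k),(5,j*k),(0,255,255))
    return a
cv2.imwrite('pics/c7.png',np.hstack([tile(s['image'],318,120,66,90,6),tile(t['image'],230,160,66,90,6)]))
o=robot.get_obs()['tool_pos']; w=.399
for n,S in(('s',s),('t',t)):
    print(n,'jawtop-mid',[np.round(proj(S,(o[0]+l*np.cos(w)-q*np.sin(w),o[1]+l*np.sin(w)+q*np.cos(w),o[2]+.019-.002)),1) for l,q in((.0835,0),(.0955,.022),(.0955,-.022),(.0715,.022))])
E
```

```text
t 16.48 tcp [0.5247 0.2157 0.0931] yaw 0.4002 w 0.0462 units [-0.03  0.04  2.32] 0.0
s jawtop-mid [array([362.3, 160.1]), array([371. , 156.8]), array([362.5, 167. ]), array([362. , 153.5])]
t jawtop-mid [array([259.8, 195.5]), array([250.2, 194.5]), array([266. , 188.1]), array([253.6, 203.1])]
```

View pics/c7.png

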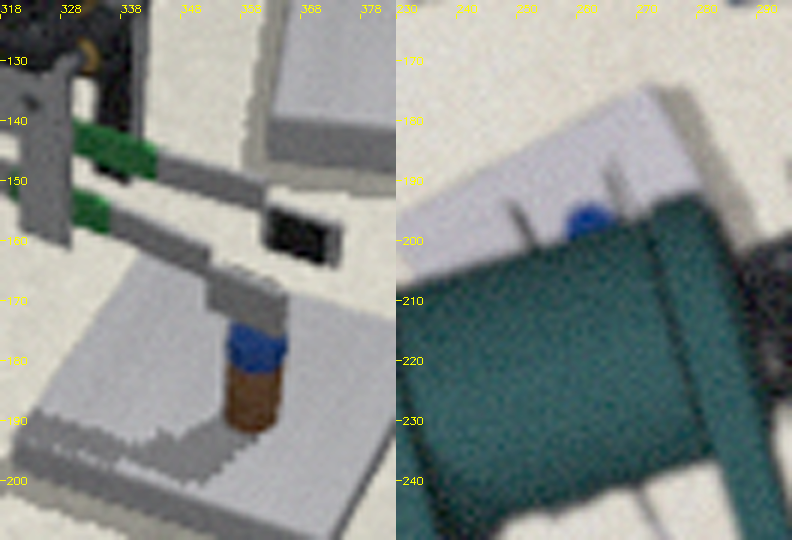

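In the top view the jaw tips are at (249.8,193.3) and (266,185.8), and the vial cap is between them. The scene pads match prediction within about 1–2 mm, so I'm descending around the vial.

Request:
servo_tool(
  moves=[
    [-0.03,0.04,0.3,0,0.51],
    [-0.03,0.04,0.7,0,0.51],
    [-0.03,0.04,1.1,0,0.51],
    [-0.03,0.04,1.5,0,0.51],
    [-0.03,0.04,1.8,0,0.51],
    [-0.03,0.04,2.1,0,0.51],
    [-0.03,0.04,2.25,0,0.51],
    [-0.03,0.04,2.25,0,0.51],
    [-0.03,0.04,2.25,0,0.51],
    [-0.03,0.04,2.25,0,0.51],
  ],
)

```text
time: 17.42
tool_pos: [0.5241, 0.2145, 0.0363]
ee_rot: [3.142, -0.001, 0.4]
wrist_force: [-0.2, 0.3, -0.8]
width: 0.0461
finger_force: 7.6
```

```bash
python3 -c "
from h import *
go((.5244,.2146,.035),.40)
for n,roi in(('top',(235,170,300,235)),('scene',(340,150,400,215))): print(blob(snap(n,n+'8'),roi,(100,110,40),(130,255,255)))"
```

```text
t 17.42 tcp [0.5241 0.2145 0.0363] yaw 0.4002 w 0.0461 units [ 0.01 -0.    0.05] 0.0
[(array([262.24355433, 198.57343462]), array([ 9.5  , 10.5  , 67.875]))]
[(array([360.66018948, 176.729215  ]), array([10.5   , 10.    , 80.8125]))]
```

The vial is undisturbed and the pose is right. Closing the jaws gradually.

Request:
servo_tool(
  moves=[
    [0,0,0.04,0,0.53],
    [0,0,0.04,0,0.55],
    [0,0,0.04,0,0.56],
    [0,0,0.04,0,0.57],
    [0,0,0.04,0,0.58],
    [0,0,0.04,0,0.59],
    [0,0,0.04,0,0.6],
    [0,0,0.04,0,0.62],
    [0,0,0.04,0,0.65],
    [0,0,0.04,0,0.68],
  ],
)

```text
time: 18.35
tool_pos: [0.5237, 0.2143, 0.0348]
ee_rot: [-3.142, -0.0, 0.4]
wrist_force: [-0.4, -0.3, -0.9]
width: 0.0382
finger_force: 30.0
```

Request:
servo_tool(
  moves=[
    [0,0,0,0,0.7],
    [0,0,0,0,0.7],
    [0,0,0,0,0.7],
    [0,0,0,0,0.7],
    [0,0,0,0,0.7],
    [0,0,0,0,0.7],
  ],
)

```text
time: 18.85
tool_pos: [0.5237, 0.2143, 0.0347]
ee_rot: [-3.142, -0.0, 0.4]
wrist_force: [0.1, 0.1, -0.0]
width: 0.0383
finger_force: 30.0
```

The fingers stopped at 38.3 mm with 30 N, which means the vial is held. Lifting 150 mm.

Request:
servo_tool(
  moves=[
    [0,0,-0.1,0,0.7],
    [0,0,-0.3,0,0.7],
    [0,0,-0.6,0,0.7],
    [0,0,-1,0,0.7],
    [0,0,-1.5,0,0.7],
    [0,0,-2.1,0,0.7],
    [0,0,-2.7,0,0.7],
    [0,0,-3.3,0,0.7],
    [0,0,-3.8,0,0.7],
    [0,0,-4.2,0,0.7],
  ],
)

```text
time: 19.68
tool_pos: [0.5244, 0.2145, 0.1425]
ee_rot: [3.141, -0.003, 0.4]
wrist_force: [0.2, 0.0, 0.2]
width: 0.0382
finger_force: 30.0
```

Request:
servo_tool(
  moves=[
    [0,0,-0.5,0,0.7],
    [0,0,-1,0,0.7],
    [0,0,-1.4,0,0.7],
    [0,0,-1.7,0,0.7],
    [0,0,-1.8,0,0.7],
    [0,0,-1.8,0,0.7],
    [0,0,-1.8,0,0.7],
    [0,0,-1.8,0,0.7],
    [0,0,-1.8,0,0.7],
    [0,0,-1.8,0,0.7],
  ],
)

```text
time: 20.52
tool_pos: [0.5233, 0.2142, 0.1839]
ee_rot: [-3.141, 0.001, 0.4]
wrist_force: [0.1, -0.9, -0.8]
width: 0.0386
finger_force: 30.0
```

```bash
python3 - <<'E'
from h import *
go((.5,.2,.185))
s=snap('scene','s9')
B=blob(s,(330,80,420,215),(100,110,40),(130,255,255)); A=blob(s,(330,80,420,215),(2,90,30),(20,255,255))
print('cap',B,'amber',A)
for dz in(.145,.15): print(hullc(s,.6013,.2471,.0125,.054+dz,.066+dz)[0],hullc(s,.6013,.2471,.012,.02+dz,.054+dz)[0])
E
```

```text
t 20.52 tcp [0.5233 0.2142 0.1839] yaw 0.4002 w 0.0386 units [-1.08  0.16 -0.04] 0
cap [(array([365.46608781, 124.92103539]), array([11.25 , 10.5  , 95.375]))] amber []
[364.76399075 126.54817001] [363.98804841 135.1061871 ]
[364.9384072  124.62332568] [364.15635192 133.24876355]
```

The cap rose with the tongs to where a 150 mm lift predicts, and the grip is steady. Handing in.

```bash
python3 -c "
from bench import robot
print(robot.close_job())"
```

```text
the job is handed in; nothing more can be done
None
```

I nested the cover cup on the stack and released it, then lifted the vial in the tongs about 15 cm clear of the block; the job was handed in at 20.5 s with the vial still held (cap position as predicted; I didn't re-check the bystanders or stack at the end).

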